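# Aim the heat lamp at the egg basket

### The arm

A 6-joint arm with a two-finger parallel gripper is mounted at the origin on the work surface. World frame = base frame: x ahead of the robot, y to its left, z up, the work surface at z = 0. Lengths are in mm, angles in rad, forces in N, time in s.
With the tool pointing down it reaches from about 400 to 925 mm from the base axis. Payload 12.5 kg.
Tool frame: the origin (TCP) lies at the very end of the fingers, on their centre line; the grasp point (between the pads) lies env.grip_point_offset behind it (env.grip_point_offset is the distance from the TCP to the grasp point, in mm); y points along the fingers, z is the direction in which the jaws open and shut, and the axes are right-handed (so a half turn about y gives the same grasp; the last joint's range is limited). The gripper opens to 95 mm and grips with 3 to 60 N. Pads are 20 mm wide; open, the fingers measure 119 mm over their backs; the gripper's body (75 mm by 180 mm) begins 59 mm behind the grasp point.
Start: joints at [-1.302, 0.491, 1.559, -0, 1.092, -0.106], TCP at [228.828, -581.622, 214.661] pointing down, gripper open.
Joint ranges: [-3.1, 3.1], [-0.84, 2.19], [0.05, 2.79], [-1.13, 4.28], [0.06, 2.93], [-2.69, 2.69]. Speed limits (rad/s): [2.22, 2.22, 2.79, 3.14, 3.14, 3.14].

### API

Orientations are given as [roll, pitch, yaw] about the fixed x, y, z axes, in that order (R = Rz(yaw) Ry(pitch) Rx(roll)).
In Python, from cell import readout, read_camera, env, nets gives the robot as it stands.
- The arm moves only by the tool apply_moves, never from a script. Its argument "increments" is a list of rows, each a list of 3 entries, a list of its own where there are three numbers: the shift along the tool's x, y, z in cm, then the turn, a rotation vector about the tool's x, y, z in degrees, then the finger opening in cm, from 0 to 9.51. A call has exactly 5 rows; each row shifts and turns the pose as measured when the row begins, along the tool's axes as they then stand; what a row does not reach is not made up. A row lasts 1/8 s, in which the tool goes at most 62.5 mm and 10.7 degrees, less where a joint would pass 70% of its speed; a pose out of reach is approached as far as the arm can. A call with a gripper value outside its range is refused whole. The fingers move at their own pace and stop on an object; the grip force is fixed at half the most. Time passes only in rows, so rows that do not move let the fingers close, or fill a call up. It gives the time, the measured TCP pose, the force and the opening at its end, in the units of the state.
- readout.state(): the state, without advancing time (a new reading comes with each control period).
- read_camera(name): name is "side" or "top"; returns a dict with "img" (420x560x3 uint8, red, green, blue), "vfov" (degrees; the focal length in pixels is half the picture's height over the tangent of half this angle, whatever the lens; pixels are square), "cx", "cy" (the principal point, pixels), "distortion" ([k1, k2, p1, p2, k3] as OpenCV has them; the pictures are not rectified), "rvec" (rotation vector, rad) and "tvec" (3), from world to camera coordinates, as OpenCV has them. Camera axes: x right, y down, z forward; pixel columns grow to the right and rows downward; lengths in mm; the calibration is good to about 2 mm. A picture is of the moment at which its call begins. There is no depth.
- env.job_done(): hands the job in, once; it reports no verdict.
Trained networks look in a picture, given as the dict that the camera call returned (one of the last four; its "shot" number tells which), for a name from the list of things; names that differ only in an ending like _2 or _b are one class to them, and where a whole thing is asked for, a point or a joint stands for the part that bears it (a point fixed in the world has none). Each returns a list of dicts, best first, with "confidence" (0 to 1); they miss things now and then, are a little off and sometimes report something else, mostly with a low value. They report only what shows in the picture. A call takes as long as a camera call.
- nets.look_for(picture, thing): "point" ([x, y, z] in mm, in the coordinates of the camera as it stood for that picture, good to about 4 mm: the middle of the surface that is visible of it).
- nets.mark_of(picture, thing): "point" ([x, y, z] in mm, in the coordinates of the camera as it stood for that picture, good to about 4 mm: a listed point, or the origin of a listed thing).
The state is a dict: "t": time; "joints": joint angles; "qvel": joint speeds; "tau": joint torques, N m; "eef_pos": TCP position; "tcp_rot": TCP orientation; "ft_force": force on the tool from outside, world axes, zero at the start; "moment": the same for the moment, N m; "opening": opening from 0.0 (shut) to 1.0 (fully open).
Only numpy, scipy, OpenCV 4.12 (cv2) and the standard library are available. Lean on these libraries where they do the work, as an engineer would, in place of code of your own. Each camera call takes 0.05 s, during which the arm holds its last target. There are 200 camera calls.

### The job

Pinch the flat red handle at the back of the heat lamp between the fingers and, holding it, swivel and tilt the lamp until it points straight at the middle of the eggs in the blue basket; then let go so that the lamp stays aimed there. The aluminium hood is hot, so do not touch it, and leave everything else on the bench where it is.

Things in the scene. Friction and masses are not known exactly. Their poses are not given: they have to be found in the camera images.
- lamp_pivot (a point): The fixed point, 230 mm above the bench, where the lamp's vertical swivel axis meets its horizontal tilt axis. It stands over the centre of the lamp's grey round base (120 mm across, fixed to the bench, placed and turned differently each time). Its axes are those of the base.
- lamp_swivel (a joint): Swivel of the grey fork about the vertical axis (rad). 0: the lamp faces along the base's own x axis; grows anticlockwise seen from above; range -2.2 to 2.2. Dry friction of 0.4 N m: it stays where it is left.
- lamp_tilt (a joint): Tilt of the lamp head about the fork's horizontal axis (rad): the angle by which the beam dips below level. Range 0 to 1.4; at the start 1.0 to 1.22, which is always steeper than needed. Dry friction of 0.5 N m (about 5 N at the handle): it stays where it is left.
- hood: The hot aluminium hood of the lamp with an amber glass, a bell 115 mm long and 128 mm across at the mouth. Its origin is the pivot point; x is the beam's axis, pointing out of the glass; y is the tilt axis; z is square to both (upward when the lamp is level). The mouth is at x = 80 mm, the back at x = -35 to -41 mm. The fork's arms stand at y = -83 to 83 mm.
- lamp_handle: Flat red handle behind the hood on a black rubber neck. Origin at the pivot point, axes as the hood's when unloaded. The flat plate runs from x = -128 to -63 mm, is 50 mm wide (y) and 13 mm thick (z); it slopes with the lamp.
- handle_grip (a point): Middle of the handle's gripping zone, 100 mm behind the pivot: taken from behind along the handle's +x, fingers closing along z. The handle is springy in tilt (turns about the tilt axis relative to the hood, 4 N m per rad, 0.25 rad at most), so the lamp's tilt lags some 0.12 rad behind the handle while it is moved; let go, the handle springs straight and the lamp stays.
- tab_upper: The upper half (z 0.5 to 6.5 mm) of the red handle plate; origin and axes as the handle's.
- tab_lower: The lower half (z -6.5 to -0.5 mm) of the red handle plate; origin and axes as the handle's.
- egg_middle (a point): The middle of the clutch of three cream eggs in the blue basket, 40 mm above the bench, over the basket's centre. The lamp has to point here.
- blue_basket: Blue slatted basket with the eggs, 170 x 130 x 58 mm, fixed; to the left or the right of the lamp and a little beyond it. Origin under its centre.
- green_basket: Empty green basket of the same size on the other side of the lamp, fixed. Origin under its centre.
- glass_jar: Loose open glass jar, 60 mm across, 70 mm high, beyond the lamp; bystander. Origin under its centre.
- food_cup: Loose small yellow cup, 48 mm across, 40 mm high, between lamp and robot; bystander. Origin under its centre.
- wipes_tub: Loose white tub with blue lid, 90 mm across, 170 mm high, at the left; bystander. Origin under its centre.
- brush: Loose brush 160 mm long lying on the bench at the right; bystander.
- pad_box: Loose cardboard box, 110 x 110 x 90 mm, at the right; bystander. Origin under its centre.
- bowl: Loose white bowl, 110 mm across, 45 mm high, at the left; bystander. Origin under its centre.

How it is judged:
By the outcome, as a careful person would: the job done as asked, in the order asked, and still so for the second after the job is handed in, with the robot touching nothing.
It also fails if it takes over 45 s, if anything falls off the work surface, if the arm or the gripper's body presses on something with over 40 N, if the wrist force passes 120 N, or if a joint passes its speed limit or range.

## Working session

There is one attempt and no reset: what is moved stays moved. The work goes in short steps, Python scripts to look and compute and a tool call to move; the robot and the scene stay as the last step left them, time stands still between calls to the robot, and variables do not carry over. Pictures are saved under pics/ and viewed, about 8 in all and at most 12, crops included, and the job is handed in when it is done.

Besides the shell and the picture viewer there is one more tool, called by a JSON object that holds its "op" and its "data", one argument or row to a line. apply_moves: Moves the arm, as the interface text tells. Its arguments: {"type":"object","properties":{"increments":{"type":"array"}},"required":["increments"]}

```bash
ls; mkdir -p pics; cat > h.py <<'E'
import numpy as np,cv2
from scipy.spatial.transform import Rotation as R
from cell import readout,read_camera,env,nets
def toworld(p,c):
    M=cv2.Rodrigues(np.array(c["rvec"],float))[0]
    return M.T@(np.array(p)-np.array(c["tvec"]).ravel())
def proj(P,c):
    f=c["img"].shape[0]/2/np.tan(np.radians(c["vfov"])/2)
    K=np.array([[f,0,c["cx"]],[0,f,c["cy"]],[0,0,1]])
    return cv2.projectPoints(np.array(P,float).reshape(-1,1,3),np.array(c["rvec"],float),np.array(c["tvec"],float),K,np.array(c["distortion"],float))[0].reshape(-1,2)
def save(c,n): cv2.imwrite("pics/"+n,c["img"][...,::-1])
E
python3 - <<'E'
from h import *
np.set_printoptions(precision=1,suppress=True)
print(env.grip_point_offset, readout.state())
for n in("side","top"):
    c=read_camera(n);save(c,n+"0.png")
    for t in["lamp_pivot","handle_grip","egg_middle","hood","lamp_handle","tab_upper","tab_lower","blue_basket","green_basket","food_cup","glass_jar","wipes_tub","pad_box","bowl","brush"]:
        r=nets.mark_of(c,t)[:2]
        print(n,t,[(toworld(a["point"],c),proj(toworld(a["point"],c),c)[0],round(a["confidence"],2)) for a in r])
E
```

```text
pics
18.8 {'t': 0.0, 'joints': array([-1.3,  0.5,  1.6, -0. ,  1.1, -0.1]), 'qvel': array([-0.,  0., -0.,  0., -0.,  0.]), 'tau': array([ -0. , -61.3, -25.8,   0.1,   0. ,  -0. ]), 'eef_pos': array([ 228.8, -581.4,  214.1]), 'tcp_rot': array([-1.6,  0. , -2.8]), 'ft_force': array([ 0. , -0.1, -0.5]), 'moment': array([-0.,  0.,  0.]), 'opening': 0.9993202120625395}
side lamp_pivot [(array([562.2,  59.8, 226.6]), array([247.7, 178.6]), 0.8)]
side handle_grip [(array([522.7,  65.8, 322. ]), array([250.4, 151. ]), 0.73)]
side egg_middle []
side hood [(array([558.5,  62.3, 229.4]), array([247.4, 178.7]), 0.78)]
side lamp_handle [(array([558.8,  54.5, 224.3]), array([250.4, 179.5]), 0.97)]
side tab_upper []
side tab_lower []
side blue_basket [(array([ 614.5, -126.2,   -2.9]), array([301.5, 218.5]), 0.7)]
side green_basket [(array([674.4, 220.3,  -1.4]), array([182.7, 244.8]), 0.61), (array([ 418.5, -418. ,    2.5]), array([423.6, 222.6]), 0.3)]
side food_cup [(array([420.7, 120.1,  -0.5]), array([255.6, 292.1]), 0.89)]
side glass_jar [(array([697.3,  38.8,   1.7]), array([239.1, 219.3]), 0
[... 995 characters left out ...]
2, -128.2,   -3.4]), array([323.1, 188.4]), 0.79)]
top green_basket [(array([670.9, 224.6,  -0.2]), array([198.4, 175.7]), 0.75)]
top food_cup [(array([424.1, 126.1,  -1.5]), array([236.2, 260.2]), 0.62)]
top glass_jar [(array([695.5,  34.9,  -1.6]), array([264.5, 164.1]), 0.82)]
top wipes_tub [(array([636.4, 433.9,   5.3]), array([123.9, 190.7]), 0.82), (array([423.6, 125.8,   1.5]), array([236.3, 260.3]), 0.73)]
top pad_box [(array([674.6, 224.4,  -0.2]), array([198.4, 174.4]), 0.64), (array([ 621.2, -435.6,    0.5]), array([430.9, 180.4]), 0.56)]
top bowl [(array([362.7, 416.7,   2.2]), array([129.7, 288.6]), 0.6)]
top brush [(array([ 420.4, -415.2,   -1.8]), array([431.8, 251.1]), 0.79)]
```

View pics/side0.png

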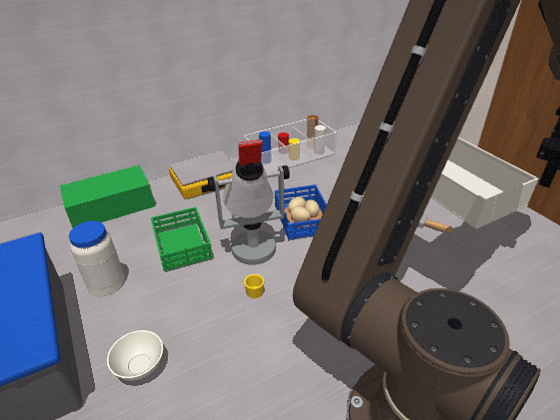

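View pics/top0.png

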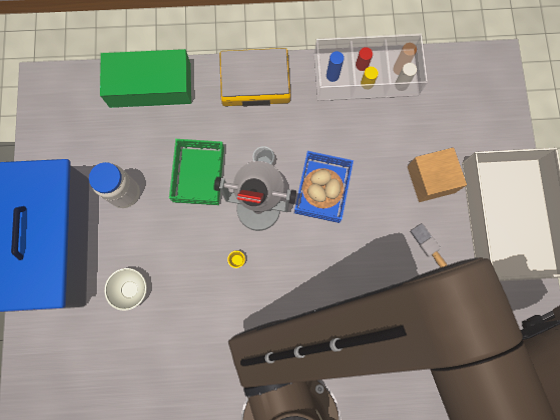

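The side view shows the red handle standing up at (250,151), the hood below it, and the eggs at (302,210) to the right. In the top view the pivot is at about (255,190), the fork arms at (219,184) and (293,197), and the eggs at (323,187). The networks agree with both pictures. I'll average a few more readings before moving.

```bash
cat >> h.py <<'E'
def meas(names,n=3,cams=("side","top")):
    out={t:[] for t in names}
    for _ in range(n):
        for k in cams:
            c=read_camera(k)
            for t in names:
                r=nets.mark_of(c,t)
                if r and r[0]["confidence"]>.45: out[t].append(toworld(r[0]["point"],c))
    return out
E
python3 - <<'E'
from h import *
np.set_printoptions(precision=1,suppress=True)
m=meas(["lamp_pivot","handle_grip","egg_middle","blue_basket"],4)
for t,v in m.items():
    v=np.array(v);print(t,len(v),np.median(v,0),v.std(0))
p=np.median(m["lamp_pivot"],0);g=np.median(m["handle_grip"],0);e=np.median(m["egg_middle"],0)
for n,d in(("now",p-g),("goal",np.r_[e[:2],40]-np.r_[p[:2],230])):
    print(n,np.linalg.norm(d),"az",np.arctan2(d[1],d[0]),"tilt",np.arctan2(-d[2],np.hypot(*d[:2])))
s=readout.state();M=R.from_euler('xyz',s["tcp_rot"]).as_matrix();print(s["t"],s["tcp_rot"],M)
c=read_camera("top")
for az in(-.1,-.2,-.3):
    print(az,proj([[562-k*83*np.sin(az),59+k*83*np.cos(az),230] for k in(1,-1)],c))
big=cv2.resize(c["img"][150:240,200:310],None,fx=6,fy=6,interpolation=cv2.INTER_CUBIC);cv2.imwrite("pics/c1.png",big[...,::-1])
E
```

```text
lamp_pivot 8 [562.   59.5 228.1] [1.4 1.  2.8]
handle_grip 8 [525.2  65.  324.7] [1.  2.1 1.9]
egg_middle 7 [ 609.1 -127.4   40.3] [22.8 83.2 84.7]
blue_basket 8 [ 612.6 -127.6   -2.8] [1.3 1.4 1.2]
now 103.55395035851092 az -0.147559315364004 tilt 1.2031847206157777
goal 270.6466727929914 az -1.3240544877122866 tilt 0.7782332293280865
3.6 [-1.6 -0.  -2.8] [[-0.9  0.   0.4]
 [-0.4 -0.  -0.9]
 [ 0.  -1.   0. ]]
-0.1 [[219.8 188.6]
 [289.9 191.8]]
-0.2 [[220.2 185.2]
 [289.5 195.2]]
-0.3 [[221.  181.9]
 [288.9 198.5]]
```

View pics/c1.png

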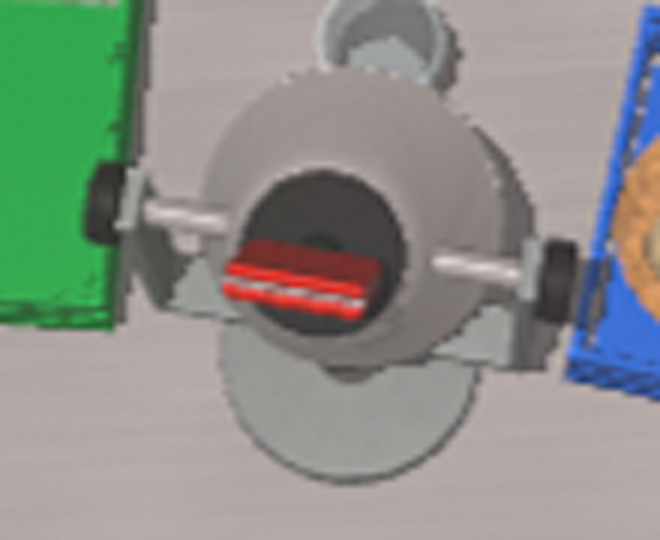

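The top crop puts the fork knobs at about (217.5,184) and (293,197), which gives a start azimuth near -0.23. The handle sits between them and the fork is clear. Next I'll write a planner that turns target poses into rows.

```bash
cat >> h.py <<'E'
from scipy.spatial.transform import Slerp
PIV=np.array([562,59.5,230.])
def frame(az,t):
    y=np.array([np.cos(t)*np.cos(az),np.cos(t)*np.sin(az),-np.sin(t)])
    z=np.array([np.sin(t)*np.cos(az),np.sin(t)*np.sin(az),np.cos(t)])
    return np.c_[np.cross(y,z),y,z]
def pose(az,t,back=100.,piv=PIV):   # grip point 'back' mm behind the pivot
    M=frame(az,t); return piv-M[:,1]*(back-env.grip_point_offset),M
def cur():
    s=readout.state();return np.array(s["eef_pos"]),R.from_euler('xyz',s["tcp_rot"]).as_matrix()
def rows(poses,start=None):
    P,M=start or cur()
    for p,m in poses:
        print("  shift cm",np.round(M.T@(p-P)/10,2).tolist()," deg",np.round(np.degrees(R.from_matrix(M.T@m).as_rotvec()),1).tolist(),"  ->",np.round(p))
        P,M=p,m
def line(p1,m1,n):
    P,M=cur();S=Slerp([0,1],R.from_matrix([M,m1]))
    return [(P+(p1-P)*k/n,S(k/n).as_matrix()) for k in range(1,n+1)]
E
python3 - <<'E'
from h import *
p,m=pose(-.23,1.2,250)
rows(line(p,m,15)); print(cur())
E
```

```text
shift cm [-3.17, -1.54, -3.48]  deg [1.3, -3.6, 0.7]   -> [ 246. -538.  230.]
  shift cm [-3.4, -1.58, -3.24]  deg [1.3, -3.6, 0.7]   -> [ 262. -494.  245.]
  shift cm [-3.62, -1.61, -2.98]  deg [1.3, -3.6, 0.7]   -> [ 279. -450.  261.]
  shift cm [-3.82, -1.63, -2.7]  deg [1.3, -3.6, 0.7]   -> [ 296. -406.  276.]
  shift cm [-4.0, -1.64, -2.42]  deg [1.3, -3.6, 0.7]   -> [ 313. -362.  292.]
  shift cm [-4.17, -1.64, -2.12]  deg [1.3, -3.6, 0.7]   -> [ 329. -318.  307.]
  shift cm [-4.31, -1.63, -1.81]  deg [1.3, -3.6, 0.7]   -> [ 346. -274.  322.]
  shift cm [-4.44, -1.62, -1.5]  deg [1.3, -3.6, 0.7]   -> [ 363. -230.  338.]
  shift cm [-4.54, -1.6, -1.17]  deg [1.3, -3.6, 0.7]   -> [ 380. -186.  353.]
  shift cm [-4.63, -1.56, -0.85]  deg [1.3, -3.6, 0.7]   -> [ 397. -141.  369.]
  shift cm [-4.69, -1.52, -0.52]  deg [1.3, -3.6, 0.7]   -> [413. -97. 384.]
  shift cm [-4.73, -1.48, -0.18]  deg [1.3, -3.6, 0.7]   -> [430. -53. 399.]
  shift cm [-4.75, -1.42, 0.15]  deg [1.3, -3.6, 0.7]   -> [447.  -9. 415.]
  shift cm [-4.74, -1.36, 0.49]  deg [1.3, -3.6, 0.7]   -> [464.  35. 430.]
  shift cm [-4.72, -1.28, 0.82]  deg [1.3, -3.6, 0.7]   -> [480.  79. 445.]
(array([ 228.84872531, -581.65693207,  214.68307621]), array([[-9.30592280e-01,  6.52606063e-05,  3.66057379e-01],
       [-3.66057385e-01, -1.73213114e-04, -9.30592264e-01],
       [ 2.67492316e-06, -9.99999983e-01,  1.85079913e-04]]))
```

{"op": "apply_moves", "data": {
  "increments": [
    [[-3.2,-1.5,-3.5],[1.3,-3.6,0.7],9.5],
    [[-3.4,-1.6,-3.2],[1.3,-3.6,0.7],9.5],
    [[-3.6,-1.6,-3.0],[1.3,-3.6,0.7],9.5],
    [[-3.8,-1.6,-2.7],[1.3,-3.6,0.7],9.5],
    [[-4.0,-1.6,-2.4],[1.3,-3.6,0.7],9.5]
  ]
}}

```text
t: 4.28
eef_pos: [313.4, -357.5, 291.1]
tcp_rot: [-1.447, 0.044, -2.444]
ft_force: [0.7, -0.2, 0.2]
opening: 0.998
```

{"op": "apply_moves", "data": {
  "increments": [
    [[-4.2,-1.6,-2.1],[1.3,-3.6,0.7],9.5],
    [[-4.3,-1.6,-1.8],[1.3,-3.6,0.7],9.5],
    [[-4.4,-1.6,-1.5],[1.3,-3.6,0.7],9.5],
    [[-4.5,-1.6,-1.2],[1.3,-3.6,0.7],9.5],
    [[-4.6,-1.6,-0.8],[1.3,-3.6,0.7],9.5]
  ]
}}

```text
t: 4.9
eef_pos: [396.7, -130.7, 371.7]
tcp_rot: [-1.311, 0.045, -2.114]
ft_force: [0.9, -0.6, -0.1]
opening: 0.997
```

```bash
python3 - <<'E'
from h import *
p,m=pose(-.23,1.2,250)
print(readout.state()["t"],readout.state()["joints"],cur()[0]);rows(line(p,m,5)); rows(line(p,m,10))
E
```

```text
4.9 [-0.49752148 -0.0773519   1.90872696  0.03654746  1.04872574  0.03785904] [ 396.73360801 -130.67178561  371.73845964]
  shift cm [-4.51, -1.42, -0.38]  deg [1.2, -3.6, 0.6]   -> [413. -89. 386.]
  shift cm [-4.54, -1.37, -0.07]  deg [1.2, -3.6, 0.6]   -> [430. -47. 401.]
  shift cm [-4.55, -1.32, 0.24]  deg [1.2, -3.6, 0.6]   -> [447.  -5. 416.]
  shift cm [-4.54, -1.26, 0.55]  deg [1.2, -3.6, 0.6]   -> [464.  37. 431.]
  shift cm [-4.51, -1.2, 0.86]  deg [1.2, -3.6, 0.6]   -> [480.  79. 445.]
  shift cm [-2.25, -0.71, -0.19]  deg [0.6, -1.8, 0.3]   -> [ 405. -110.  379.]
  shift cm [-2.26, -0.7, -0.11]  deg [0.6, -1.8, 0.3]   -> [413. -89. 386.]
  shift cm [-2.27, -0.69, -0.03]  deg [0.6, -1.8, 0.3]   -> [422. -68. 394.]
  shift cm [-2.27, -0.67, 0.04]  deg [0.6, -1.8, 0.3]   -> [430. -47. 401.]
  shift cm [-2.27, -0.66, 0.12]  deg [0.6, -1.8, 0.3]   -> [439. -26. 409.]
  shift cm [-2.27, -0.65, 0.2]  deg [0.6, -1.8, 0.3]   -> [447.  -5. 416.]
  shift cm [-2.27, -0.63, 0.28]  deg [0.6, -1.8, 0.3]   -> [455.  16. 423.]
  shift cm [-2.26, -0.62, 0.35]  deg [0.6, -1.8, 0.3]   -> [464.  37. 431.]
  shift cm [-2.25, -0.6, 0.43]  deg [0.6, -1.8, 0.3]   -> [472.  58. 438.]
  shift cm [-2.24, -0.58, 0.51]  deg [0.6, -1.8, 0.3]   -> [480.  79. 445.]
```

Tracking is accurate.

{"op": "apply_moves", "data": {
  "increments": [
    [[-4.5,-1.4,-0.4],[1.2,-3.6,0.6],9.5],
    [[-4.5,-1.4,-0.1],[1.2,-3.6,0.6],9.5],
    [[-4.5,-1.3,0.2],[1.2,-3.6,0.6],9.5],
    [[-4.5,-1.3,0.5],[1.2,-3.6,0.6],9.5],
    [[-4.4,-1.2,0.8],[1.2,-3.6,0.6],9.5]
  ]
}}

```text
t: 5.52
eef_pos: [477.1, 85.6, 449.1]
tcp_rot: [-1.19, -0.005, -1.789]
ft_force: [0.4, -1.2, -1.0]
opening: 1.0
```

```bash
python3 - <<'E'
from h import *
np.set_printoptions(precision=2,suppress=True)
m=meas(["handle_grip"],2)["handle_grip"];print(np.array(m))
p,m=pose(-.23,1.2,100)
print(readout.state()["t"],readout.state()["joints"],cur()[0]);rows(line(p,m,5))
c=read_camera("side");cv2.imwrite("pics/s1.png",cv2.resize(c["img"][60:300,130:400],None,fx=2.2,fy=2.2)[...,::-1])
E
```

```text
[[524.23  64.28 322.78]
 [523.64  66.55 321.52]]
5.925 [ 0.1  -0.03  1.7  -0.14  1.12  0.36] [476.71  82.92 447.99]
  shift cm [0.06, 3.08, 0.04]  deg [-0.1, 0.1, 0.0]   -> [488.  80. 420.]
  shift cm [0.06, 3.08, 0.05]  deg [-0.1, 0.1, 0.0]   -> [499.  76. 391.]
  shift cm [0.06, 3.08, 0.05]  deg [-0.1, 0.1, 0.0]   -> [511.  73. 363.]
  shift cm [0.07, 3.08, 0.06]  deg [-0.1, 0.1, 0.0]   -> [522.  70. 334.]
  shift cm [0.07, 3.08, 0.06]  deg [-0.1, 0.1, 0.0]   -> [533.  66. 306.]
```

View pics/s1.png

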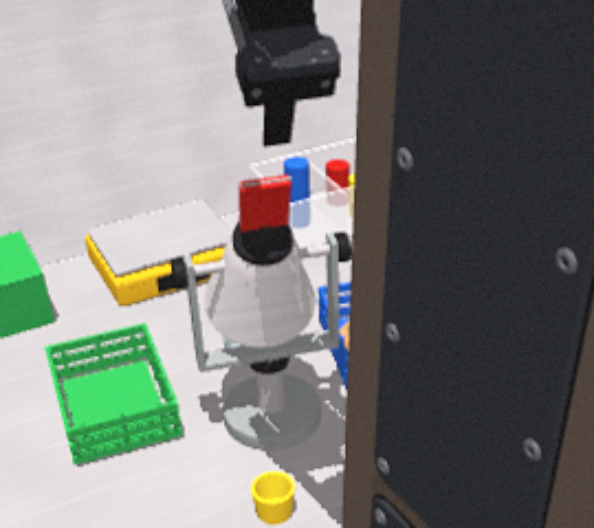

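The finger at crop (280,140) is lined up above the handle top at (265,180), and the fork and hood are clear. Now I move in and close.

{"op": "apply_moves", "data": {
  "increments": [
    [[0.05,3.0,0.0],[0,0,0],9.5],
    [[0.05,3.0,0.0],[0,0,0],9.5],
    [[0.05,3.0,0.0],[0,0,0],9.5],
    [[0.05,3.0,0.0],[0,0,0],9.5],
    [[0.05,2.8,0.0],[0,0,0],9.5]
  ]
}}

```text
t: 6.6
eef_pos: [530.9, 63.0, 309.0]
tcp_rot: [-1.187, -0.003, -1.801]
ft_force: [-0.3, -0.1, 0.5]
opening: 1.003
```

```bash
python3 - <<'E'
from h import *
print(readout.state()["t"],readout.state()["ft_force"]);rows([pose(-.23,1.2,100)])
c=read_camera("side");cv2.imwrite("pics/s2.png",cv2.resize(c["img"][90:250,180:340],None,fx=3,fy=3)[...,::-1])
E
```

```text
6.6 [-0.28382903 -0.05298936  0.46575857]
  shift cm [-0.37, 0.37, 0.03]  deg [-0.7, 0.1, 0.1]   -> [533.  66. 306.]
```

View pics/s2.png

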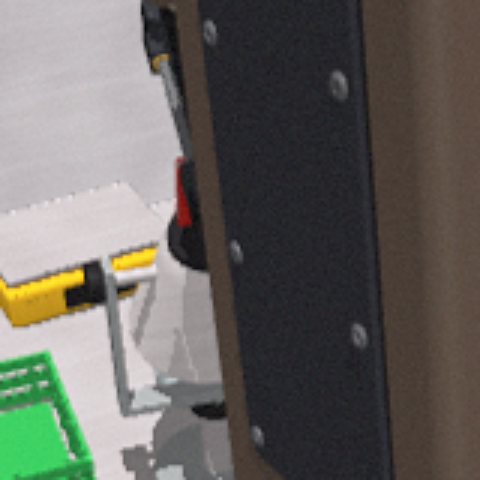

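The fingers straddle the handle, though the arm hides part of it. There is no contact force, so I'll make a small correction and close.

{"op": "apply_moves", "data": {
  "increments": [
    [[-0.3,0.3,0.0],[-0.7,0,0],9.5],
    [[0,0,0],[0,0,0],1.0],
    [[0,0,0],[0,0,0],1.0],
    [[0,0,0],[0,0,0],1.0],
    [[0,0,0],[0,0,0],1.0]
  ]
}}

```text
t: 7.28
eef_pos: [532.5, 64.7, 305.6]
tcp_rot: [-1.202, -0.003, -1.803]
ft_force: [-0.4, 0.0, -0.5]
opening: 0.633
```

{"op": "apply_moves", "data": {
  "increments": [
    [[0,0,0],[0,0,0],0.5],
    [[0,0,0],[0,0,0],0.5],
    [[0,0,0],[0,0,0],0.5],
    [[0,0,0],[0,0,0],0.5],
    [[0,0,0],[0,0,0],0.5]
  ]
}}

```text
t: 7.9
eef_pos: [532.8, 64.8, 306.1]
tcp_rot: [-1.2, -0.003, -1.802]
ft_force: [5.1, -1.3, -4.3]
opening: 0.132
```

```bash
cat >> h.py <<'E'
def tool():
    s=readout.state();P,M=cur();y=M[:,1]
    print("t",s["t"],"open mm",s["opening"]*95,"F",np.round(s["ft_force"],1),"mom",np.round(s["moment"],2),"joints",np.round(s["joints"],2))
    g=P-y*env.grip_point_offset-PIV
    print("tool az",np.arctan2(y[1],y[0]),"tilt",np.arcsin(-y[2]),"| grip pt az",np.arctan2(-g[1],-g[0]),"tilt",np.arctan2(g[2],np.hypot(g[0],g[1])),"dist",np.linalg.norm(g))
def sweep(n,az1,t1,back=100.,s=None):
    P,M=cur();y=M[:,1];az0=np.arctan2(y[1],y[0]);t0=np.arcsin(-y[2])
    rows([pose(az0+(az1-az0)*k/n,t0+(t1-t0)*k/n,back) for k in range(1,n+1)])
E
python3 - <<'E'
from h import *
tool();sweep(10,-.23,.85)
E
```

```text
t 7.9 open mm 12.521062235012748 F [ 5.1 -1.3 -4.3] mom [-0.4  -0.48  0.01] joints [ 0.05  0.15  1.87 -0.15  0.77  0.37]
tool az -0.23910559666699813 tilt 1.2001946527528862 | grip pt az -0.19029176705062392 tilt 1.1998098890498234 dist 100.51124169665064
  shift cm [-0.18, 0.05, -0.28]  deg [2.0, 0.4, 0.0]   -> [531.  67. 305.]
  shift cm [0.0, 0.0, -0.28]  deg [2.0, -0.0, 0.0]   -> [528.  68. 303.]
  shift cm [0.0, 0.0, -0.28]  deg [2.0, -0.0, 0.0]   -> [526.  68. 302.]
  shift cm [0.0, 0.0, -0.28]  deg [2.0, -0.0, 0.0]   -> [523.  69. 301.]
  shift cm [0.0, 0.0, -0.28]  deg [2.0, -0.0, 0.0]   -> [521.  69. 299.]
  shift cm [0.0, 0.0, -0.28]  deg [2.0, -0.0, 0.0]   -> [519.  70. 298.]
  shift cm [0.0, 0.0, -0.28]  deg [2.0, -0.0, 0.0]   -> [516.  70. 296.]
  shift cm [0.0, 0.0, -0.28]  deg [2.0, -0.0, 0.0]   -> [514.  71. 295.]
  shift cm [0.0, 0.0, -0.28]  deg [2.0, -0.0, 0.0]   -> [512.  71. 293.]
  shift cm [0.0, 0.0, -0.28]  deg [2.0, -0.0, 0.0]   -> [510.  72. 291.]
```

The opening stopped at about 12.5 mm, so the 13 mm plate is gripped. Tilting first.

{"op": "apply_moves", "data": {
  "increments": [
    [[0,0,-0.28],[2,0,0],0.5],
    [[0,0,-0.28],[2,0,0],0.5],
    [[0,0,-0.28],[2,0,0],0.5],
    [[0,0,-0.28],[2,0,0],0.5],
    [[0,0,-0.28],[2,0,0],0.5]
  ]
}}

```text
t: 8.52
eef_pos: [520.3, 67.7, 299.7]
tcp_rot: [-1.022, -0.003, -1.802]
ft_force: [3.3, -3.4, -2.4]
opening: 0.136
```

```bash
python3 - <<'E'
from h import *
tool();sweep(5,-.23,.85)
E
```

```text
t 8.525 open mm 12.90158525684988 F [ 3.3 -3.4 -2.4] mom [-0.32  0.27 -0.2 ] joints [ 0.09  0.1   2.01 -0.34  0.53  0.57]
tool az -0.236358525226454 tilt 1.0219055255738967 | grip pt az -0.20226389612492124 tilt 1.0228585946274718 dist 100.47423893397712
  shift cm [-0.17, 0.05, -0.29]  deg [2.0, 0.3, 0.0]   -> [519.  70. 298.]
  shift cm [0.01, 0.0, -0.28]  deg [2.0, -0.1, 0.0]   -> [516.  70. 296.]
  shift cm [0.01, 0.0, -0.28]  deg [2.0, -0.1, 0.0]   -> [514.  71. 295.]
  shift cm [0.01, 0.0, -0.28]  deg [2.0, -0.1, 0.0]   -> [512.  71. 293.]
  shift cm [0.01, 0.0, -0.28]  deg [2.0, -0.1, 0.0]   -> [510.  72. 291.]
```

```bash
python3 - <<'E'
from h import *
sweep(20,-1.3,.86)
E
```

```text
shift cm [-0.41, 0.05, -0.07]  deg [0.5, 2.9, -1.6]   -> [521.  72. 299.]
  shift cm [-0.23, 0.0, -0.06]  deg [0.5, 2.6, -1.6]   -> [521.  74. 299.]
  shift cm [-0.23, 0.0, -0.06]  deg [0.5, 2.6, -1.6]   -> [521.  76. 298.]
  shift cm [-0.24, 0.0, -0.06]  deg [0.5, 2.6, -1.7]   -> [522.  79. 298.]
  shift cm [-0.24, 0.0, -0.06]  deg [0.5, 2.5, -1.7]   -> [522.  81. 298.]
  shift cm [-0.24, 0.0, -0.06]  deg [0.5, 2.5, -1.7]   -> [523.  84. 297.]
  shift cm [-0.25, 0.0, -0.06]  deg [0.5, 2.5, -1.7]   -> [524.  86. 297.]
  shift cm [-0.25, 0.0, -0.06]  deg [0.5, 2.5, -1.7]   -> [525.  88. 296.]
  shift cm [-0.25, 0.0, -0.06]  deg [0.5, 2.5, -1.8]   -> [526.  91. 296.]
  shift cm [-0.25, 0.0, -0.06]  deg [0.5, 2.5, -1.8]   -> [528.  93. 296.]
  shift cm [-0.26, 0.0, -0.06]  deg [0.5, 2.5, -1.8]   -> [529.  95. 295.]
  shift cm [-0.26, 0.0, -0.06]  deg [0.5, 2.4, -1.8]   -> [531.  97. 295.]
  shift cm [-0.26, 0.0, -0.06]  deg [0.5, 2.4, -1.8]   -> [532.  99. 294.]
  shift cm [-0.27, 0.0, -0.06]  deg [0.5, 2.4, -1.9]   -> [534. 101. 294.]
  shift cm [-0.27, 0.0, -0.06]  deg [0.5, 2.4, -1.9]   -> [536. 103. 294.]
  shift cm [-0.27, 0.0, -0.06]  deg [0.5, 2.4, -1.9]   -> [538. 105. 293.]
  shift cm [-0.27, 0.0, -0.06]  deg [0.5, 2.4, -1.9]   -> [541. 106. 293.]
  shift cm [-0.28, 0.0, -0.06]  deg [0.5, 2.3, -1.9]   -> [543. 108. 292.]
  shift cm [-0.28, 0.01, -0.06]  deg [0.5, 2.3, -2.0]   -> [545. 109. 292.]
  shift cm [-0.28, 0.01, -0.06]  deg [0.5, 2.3, -2.0]   -> [548. 111. 292.]
```

{"op": "apply_moves", "data": {
  "increments": [
    [[-0.25,0,-0.06],[0.5,2.6,-1.6],0.5],
    [[-0.25,0,-0.06],[0.5,2.6,-1.6],0.5],
    [[-0.25,0,-0.06],[0.5,2.6,-1.6],0.5],
    [[-0.25,0,-0.06],[0.5,2.6,-1.7],0.5],
    [[-0.25,0,-0.06],[0.5,2.5,-1.7],0.5]
  ]
}}

```text
t: 9.15
eef_pos: [521.8, 79.9, 297.7]
tcp_rot: [-0.976, -0.003, -2.077]
ft_force: [0.0, -0.6, -1.8]
opening: 0.137
```

```bash
python3 - <<'E'
from h import *
tool();sweep(15,-1.3,.86)
E
```

```text
t 9.15 open mm 13.059919522563925 F [ 0.  -0.6 -1.8] mom [0.54 0.78 0.29] joints [ 0.22  0.15  1.98 -0.66  0.66  1.19]
tool az -0.5100976442513137 tilt 0.97550777315768 | grip pt az -0.4774824763281488 tilt 0.9816935448459475 dist 100.18437227797108
  shift cm [-0.42, 0.02, -0.12]  deg [0.4, 2.8, -1.7]   -> [523.  84. 297.]
  shift cm [-0.25, 0.0, -0.06]  deg [0.4, 2.5, -1.7]   -> [524.  86. 297.]
  shift cm [-0.25, 0.0, -0.06]  deg [0.4, 2.5, -1.7]   -> [525.  89. 296.]
  shift cm [-0.25, 0.0, -0.06]  deg [0.4, 2.5, -1.8]   -> [526.  91. 296.]
  shift cm [-0.25, 0.0, -0.06]  deg [0.4, 2.4, -1.8]   -> [528.  93. 295.]
  shift cm [-0.26, 0.0, -0.06]  deg [0.4, 2.4, -1.8]   -> [529.  95. 295.]
  shift cm [-0.26, 0.0, -0.06]  deg [0.4, 2.4, -1.8]   -> [531.  97. 295.]
  shift cm [-0.26, 0.0, -0.06]  deg [0.4, 2.4, -1.8]   -> [532.  99. 294.]
  shift cm [-0.26, 0.0, -0.06]  deg [0.4, 2.4, -1.9]   -> [534. 101. 294.]
  shift cm [-0.27, 0.0, -0.06]  deg [0.4, 2.4, -1.9]   -> [536. 103. 294.]
  shift cm [-0.27, 0.0, -0.06]  deg [0.4, 2.4, -1.9]   -> [538. 105. 293.]
  shift cm [-0.27, 0.0, -0.06]  deg [0.4, 2.3, -1.9]   -> [541. 106. 293.]
  shift cm [-0.27, 0.0, -0.06]  deg [0.4, 2.3, -1.9]   -> [543. 108. 292.]
  shift cm [-0.28, 0.0, -0.06]  deg [0.4, 2.3, -1.9]   -> [545. 109. 292.]
  shift cm [-0.28, 0.0, -0.06]  deg [0.4, 2.3, -2.0]   -> [548. 111. 292.]
```

{"op": "apply_moves", "data": {
  "increments": [
    [[-0.3,0,-0.08],[0.4,2.6,-1.7],0.5],
    [[-0.25,0,-0.06],[0.4,2.5,-1.7],0.5],
    [[-0.25,0,-0.06],[0.4,2.5,-1.7],0.5],
    [[-0.25,0,-0.06],[0.4,2.5,-1.8],0.5],
    [[-0.25,0,-0.06],[0.4,2.4,-1.8],0.5]
  ]
}}

```text
t: 9.78
eef_pos: [527.4, 91.8, 295.9]
tcp_rot: [-0.938, -0.003, -2.351]
ft_force: [1.5, -2.7, -1.3]
opening: 0.135
```

```bash
python3 - <<'E'
from h import *
tool();sweep(10,-1.3,.86)
E
```

```text
t 9.775 open mm 12.82838987634321 F [ 1.5 -2.7 -1.3] mom [0.41 0.23 0.28] joints [ 0.32  0.22  1.9  -0.77  0.86  1.57]
tool az -0.7840348905063252 tilt 0.9375047540692557 | grip pt az -0.7570379303567079 tilt 0.9465903083136191 dist 99.93107840247878
  shift cm [-0.41, -0.0, -0.15]  deg [0.4, 2.6, -1.8]   -> [529.  96. 295.]
  shift cm [-0.25, 0.0, -0.06]  deg [0.4, 2.4, -1.8]   -> [531.  98. 295.]
  shift cm [-0.26, 0.0, -0.06]  deg [0.4, 2.3, -1.8]   -> [533.  99. 294.]
  shift cm [-0.26, 0.0, -0.06]  deg [0.4, 2.3, -1.8]   -> [535. 101. 294.]
  shift cm [-0.26, 0.0, -0.06]  deg [0.4, 2.3, -1.8]   -> [536. 103. 294.]
  shift cm [-0.26, 0.0, -0.06]  deg [0.4, 2.3, -1.8]   -> [539. 105. 293.]
  shift cm [-0.27, 0.0, -0.06]  deg [0.4, 2.3, -1.9]   -> [541. 106. 293.]
  shift cm [-0.27, 0.0, -0.06]  deg [0.4, 2.3, -1.9]   -> [543. 108. 292.]
  shift cm [-0.27, 0.0, -0.06]  deg [0.4, 2.3, -1.9]   -> [545. 109. 292.]
  shift cm [-0.27, 0.0, -0.06]  deg [0.4, 2.2, -1.9]   -> [548. 111. 292.]
```

{"op": "apply_moves", "data": {
  "increments": [
    [[-0.3,0,-0.08],[0.4,2.5,-1.8],0.5],
    [[-0.26,0,-0.06],[0.4,2.4,-1.8],0.5],
    [[-0.26,0,-0.06],[0.4,2.4,-1.8],0.5],
    [[-0.26,0,-0.06],[0.4,2.3,-1.8],0.5],
    [[-0.26,0,-0.06],[0.4,2.3,-1.8],0.5]
  ]
}}

```text
t: 10.4
eef_pos: [536.5, 101.8, 294.0]
tcp_rot: [-0.9, -0.003, -2.62]
ft_force: [1.0, -2.6, -0.4]
opening: 0.133
```

{"op": "apply_moves", "data": {
  "increments": [
    [[-0.28,0,-0.06],[0.4,2.3,-1.8],0.5],
    [[-0.27,0,-0.06],[0.4,2.3,-1.9],0.5],
    [[-0.27,0,-0.06],[0.4,2.3,-1.9],0.5],
    [[-0.27,0,-0.06],[0.4,2.3,-1.9],0.5],
    [[-0.27,0,-0.06],[0.4,2.2,-1.9],0.5]
  ]
}}

```text
t: 11.02
eef_pos: [548.4, 109.2, 292.1]
tcp_rot: [-0.862, -0.003, -2.886]
ft_force: [-1.5, -3.3, 1.0]
opening: 0.136
```

```bash
python3 - <<'E'
from h import *
np.set_printoptions(precision=1,suppress=True)
tool();sweep(5,-1.324,.68)
m=meas(["lamp_pivot","handle_grip","hood","egg_middle"],2)
for t,v in m.items(): print(t,np.array(v))
c=read_camera("top");cv2.imwrite("pics/t3.png",cv2.resize(c["img"][110:270,150:370],None,fx=3,fy=3)[...,::-1])
E
```

```text
t 11.025 open mm 12.928329173376856 F [-1.5 -3.3  1. ] mom [ 0.3 -0.1  0.2] joints [ 0.4  0.4  1.7 -0.7  1.3  2. ]
tool az -1.3195730113616324 tilt 0.8620220912975056 | grip pt az -1.306095629115939 tilt 0.8746722623592319 dist 99.4831828490503
  shift cm [-0.09, -0.05, -0.42]  deg [2.1, 0.3, -0.0]   -> [548. 113. 290.]
  shift cm [-0.01, 0.01, -0.3]  deg [2.1, 0.0, -0.0]   -> [548. 115. 288.]
  shift cm [-0.01, 0.01, -0.3]  deg [2.1, 0.0, -0.0]   -> [547. 117. 286.]
  shift cm [-0.01, 0.01, -0.3]  deg [2.1, 0.0, -0.0]   -> [547. 119. 283.]
  shift cm [-0.01, 0.01, -0.3]  deg [2.1, 0.0, -0.0]   -> [547. 121. 281.]
lamp_pivot [[560.7  58.  231.5]
 [559.1  62.3 227.1]]
handle_grip [[547.1 119.2 309.3]
 [546.6 118.  310.5]]
hood [[567.6  55.8 227.8]
 [567.9  56.4 230. ]]
egg_middle [[ 607.3 -128.6   38.3]
 [ 608.7 -128.1   38.6]]
```

View pics/t3.png

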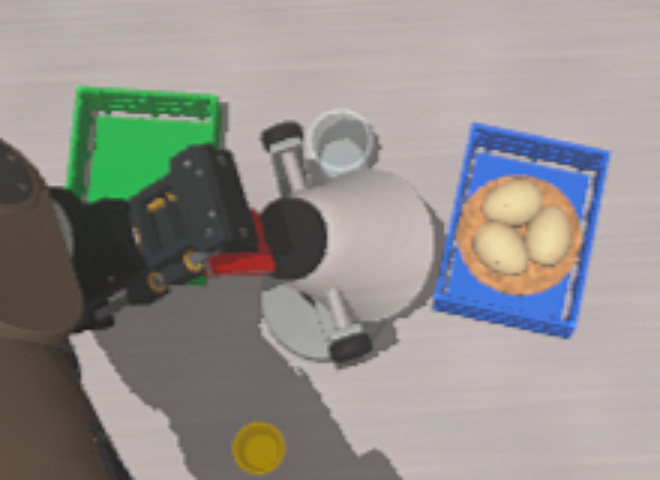

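The lamp now faces the eggs, with the knobs at crop (282,137) and (350,347) and the jar and baskets undisturbed. Next is the final tilt, in the decreasing direction only.

{"op": "apply_moves", "data": {
  "increments": [
    [[0,0,-0.32],[2,0,0],0.5],
    [[0,0,-0.3],[2,0,0],0.5],
    [[0,0,-0.3],[2,0,0],0.5],
    [[0,0,-0.3],[2,0,0],0.5],
    [[0,0,-0.3],[2,0,0],0.5]
  ]
}}

```text
t: 12.7
eef_pos: [545.6, 119.4, 281.3]
tcp_rot: [-0.677, -0.003, -2.885]
ft_force: [4.6, -7.0, -1.0]
opening: 0.138
```

```bash
cat >> h.py <<'E'
def spin(P,az,t,pts): # hood coords -> world
    M=frame(az,t);pts=np.atleast_2d(pts);return P+pts@np.c_[M[:,1],-M[:,0],M[:,2]].T
E
python3 - <<'E'
from h import *
np.set_printoptions(precision=1,suppress=True)
tool()
c=read_camera("top")
for az in(-1.25,-1.32,-1.39):
    a,b=proj(spin(PIV,az,.7,[[0,92,0],[0,-92,0]]),c);print(az,a,b,np.arctan2(*(a-b)))
print("seen",np.arctan2(244-266.7,155.7-225.7))
cv2.imwrite("pics/t4.png",cv2.resize(c["img"][130:250,190:350],None,fx=5,fy=5,interpolation=cv2.INTER_CUBIC)[...,::-1])
c=read_camera("side");cv2.imwrite("pics/s4.png",cv2.resize(c["img"][100:260,180:340],None,fx=3.7,fy=3.7)[...,::-1])
E
```

```text
t 12.7 open mm 13.131391686706728 F [ 4.6 -7.  -1. ] mom [ 0.2 -0.3  0.3] joints [ 0.5  0.5  1.7 -0.9  1.4  2.2]
tool az -1.3164988384128318 tilt 0.6772353643084126 | grip pt az -1.3061039636022174 tilt 0.6876237738765112 dist 99.3408428357474
-1.25 [240.9 155.6] [268.7 225.9] -2.7645695783863977
-1.32 [243.4 154.7] [266.1 226.8] -2.836600160058573
-1.39 [246. 154.] [263.5 227.5] -2.9087299113227574
seen -2.8280069370913594
```

View pics/t4.png

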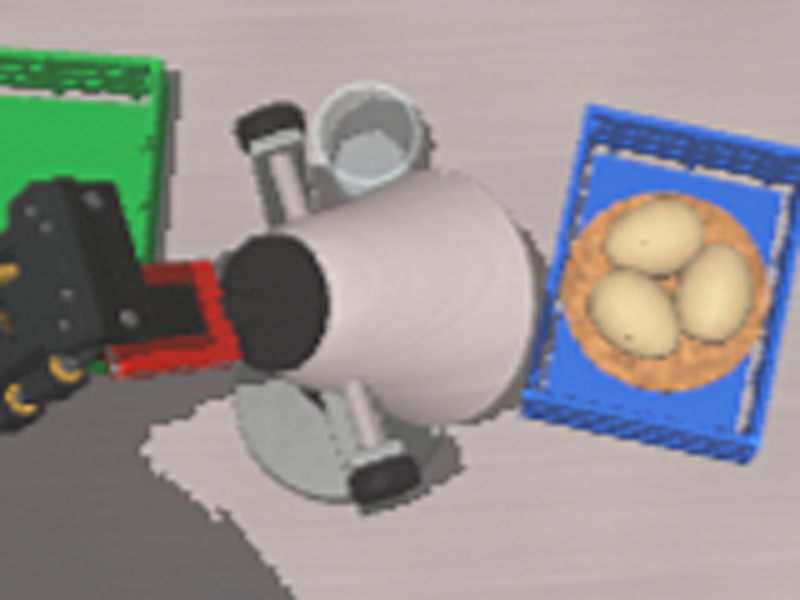

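```bash
python3 - <<'E'
from h import *
a=np.linspace(0,2*np.pi,120)
rim=np.c_[0*a+80,64*np.cos(a),64*np.sin(a)]
def draw(k,x0,y0,w,h,f,name,az,ts,extra=0):
    c=read_camera(k);im=cv2.resize(c["img"][y0:y0+h,x0:x0+w],None,fx=f,fy=f,interpolation=cv2.INTER_CUBIC)[...,::-1].copy()
    for t,col in zip(ts,[(0,0,255),(0,160,0),(255,0,0)]):
        for pts in (rim,):
            q=(proj(spin(PIV,az,t,pts),c)-[x0,y0]+.5)*f-.5
            cv2.polylines(im,[np.round(q).astype(int)],True,col,1)
    return im
A=draw("top",240,140,80,100,6,"",-1.315,(.72,.80,.88))
B=draw("side",210,140,80,100,6,"",-1.315,(.72,.80,.88))
cv2.imwrite("pics/o5.png",cv2.resize(np.hstack([A,B]),(800,500)))
E
```

```text
(no output)
```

View pics/o5.png

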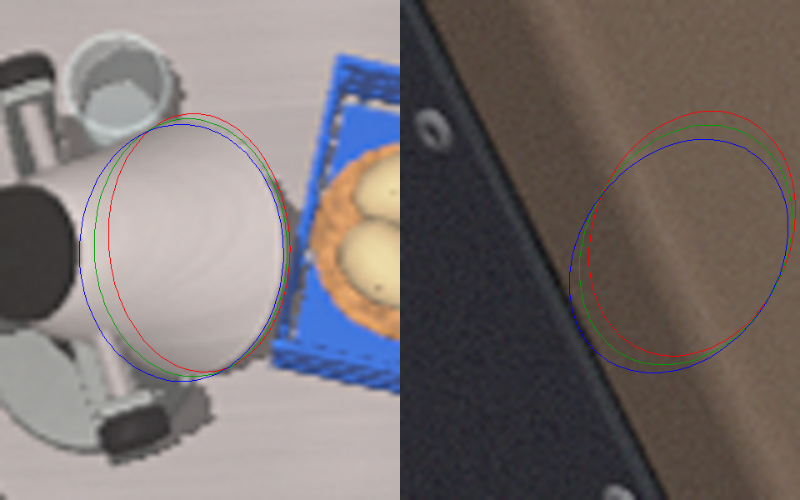

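{"op": "apply_moves", "data": {
  "increments": [
    [[0,0,-0.17],[1.2,0,0],0.5],
    [[0,0,0],[0,0,0],0.5],
    [[0,0,0],[0,0,0],0.5],
    [[0,0,0],[0,0,0],3.0],
    [[0,0,0],[0,0,0],9.5]
  ]
}}

```text
t: 13.52
eef_pos: [544.9, 120.4, 279.9]
tcp_rot: [-0.652, -0.005, -2.885]
ft_force: [1.3, -2.6, 0.4]
opening: 0.289
```

{"op": "apply_moves", "data": {
  "increments": [
    [[0,0,0],[0,0,0],9.5],
    [[0,0,0],[0,0,0],9.5],
    [[0,-0.5,0],[0,0,0],9.5],
    [[0,-2.5,0],[0,0,0],9.5],
    [[0,-4.0,0],[0,0,0],9.5]
  ]
}}

```text
t: 14.15
eef_pos: [529.6, 175.3, 321.9]
tcp_rot: [-0.652, -0.009, -2.887]
ft_force: [-0.7, -0.2, 0.3]
opening: 0.812
```

```bash
python3 - <<'E'
from h import *
np.set_printoptions(precision=1,suppress=True)
tool()
m=meas(["handle_grip","lamp_pivot"],4)
for t,v in m.items(): print(t,np.array(v))
c=read_camera("side");cv2.imwrite("pics/s6.png",c["img"][80:280,150:400,::-1])
c=read_camera("top");cv2.imwrite("pics/t6.png",c["img"][...,::-1])
E
```

```text
t 14.15 open mm 77.15834179311172 F [-0.7 -0.2  0.3] mom [ 0.5  0.1 -0. ] joints [ 0.6  0.5  1.6 -0.9  1.5  2.1]
tool az -1.322894720104426 tilt 0.6520472415178854 | grip pt az -1.300555413894107 tilt 0.6527187234615542 dist 170.11004401622165
handle_grip [[542.7 127.4 303.2]
 [545.6 126.2 304.8]
 [542.4 126.6 302.5]
 [544.6 127.5 302.7]]
lamp_pivot [[560.6  59.7 230.9]
 [560.6  59.5 231.5]
 [561.8  60.9 231.2]]
```

View pics/s6.png

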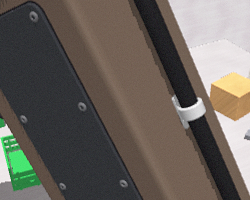

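The arm blocks the side view. I'll back off over the top, to where the lamp was clear of the arm earlier.

```bash
python3 - <<'E'
from h import *
P,M=cur();P1=P-M[:,1]*80
print("cam",[toworld([0,0,0],read_camera(k)) for k in("side",)])
A=frame(-.23,1.2);W=[(P-M[:,1]*40,M),(P1,M)]
S=Slerp([0,1],R.from_matrix([M,A]));G=np.array([420,-20,470.])
for k in range(1,14): W.append((P1+(G-P1)*k/13,S(k/13).as_matrix()))
rows(W)
E
```

```text
cam [array([-214.63359316,  390.79556756,  768.31400065])]
  shift cm [-0.0, -4.0, 0.0]  deg [-0.0, 0.0, -0.0]   -> [522. 206. 346.]
  shift cm [-0.0, -4.0, 0.0]  deg [0.0, 0.0, 0.0]   -> [514. 236. 370.]
  shift cm [1.21, 0.91, 1.65]  deg [-2.2, -3.8, 2.9]   -> [507. 217. 378.]
  shift cm [1.36, 0.78, 1.59]  deg [-2.2, -3.8, 2.9]   -> [500. 197. 386.]
  shift cm [1.5, 0.65, 1.53]  deg [-2.2, -3.8, 2.9]   -> [493. 177. 393.]
  shift cm [1.63, 0.52, 1.44]  deg [-2.2, -3.8, 2.9]   -> [485. 158. 401.]
  shift cm [1.75, 0.38, 1.35]  deg [-2.2, -3.8, 2.9]   -> [478. 138. 409.]
  shift cm [1.85, 0.24, 1.24]  deg [-2.2, -3.8, 2.9]   -> [471. 118. 416.]
  shift cm [1.94, 0.1, 1.12]  deg [-2.2, -3.8, 2.9]   -> [464.  98. 424.]
  shift cm [2.01, -0.04, 0.98]  deg [-2.2, -3.8, 2.9]   -> [456.  79. 432.]
  shift cm [2.06, -0.18, 0.84]  deg [-2.2, -3.8, 2.9]   -> [449.  59. 439.]
  shift cm [2.1, -0.32, 0.69]  deg [-2.2, -3.8, 2.9]   -> [442.  39. 447.]
  shift cm [2.12, -0.45, 0.54]  deg [-2.2, -3.8, 2.9]   -> [435.  19. 455.]
  shift cm [2.13, -0.58, 0.37]  deg [-2.2, -3.8, 2.9]   -> [427.  -0. 462.]
  shift cm [2.12, -0.7, 0.21]  deg [-2.2, -3.8, 2.9]   -> [420. -20. 470.]
```

{"op": "apply_moves", "data": {
  "increments": [
    [[0,-4,0],[0,0,0],9.5],
    [[0,-4,0],[0,0,0],9.5],
    [[1.2,0.9,1.6],[-2.2,-3.8,2.9],9.5],
    [[1.4,0.8,1.6],[-2.2,-3.8,2.9],9.5],
    [[1.5,0.6,1.5],[-2.2,-3.8,2.9],9.5]
  ]
}}

```text
t: 16.12
eef_pos: [491.7, 179.8, 393.0]
tcp_rot: [-0.779, -0.064, -2.632]
ft_force: [0.2, -1.0, 0.1]
opening: 1.0
```

{"op": "apply_moves", "data": {
  "increments": [
    [[1.6,0.5,1.4],[-2.2,-3.8,2.9],9.5],
    [[1.8,0.4,1.3],[-2.2,-3.8,2.9],9.5],
    [[1.9,0.2,1.2],[-2.2,-3.8,2.9],9.5],
    [[2.0,0,1.1],[-2.2,-3.8,2.9],9.5],
    [[2.0,-0.1,0.9],[-2.2,-3.8,2.9],9.5]
  ]
}}

```text
t: 16.75
eef_pos: [451.5, 79.3, 433.2]
tcp_rot: [-1.008, -0.073, -2.199]
ft_force: [0.2, -0.2, 1.0]
opening: 0.998
```

{"op": "apply_moves", "data": {
  "increments": [
    [[2.1,-0.2,0.8],[-2.2,-3.8,2.9],9.5],
    [[2.1,-0.4,0.7],[-2.2,-3.8,2.9],9.5],
    [[2.1,-0.5,0.5],[-2.2,-3.8,2.9],9.5],
    [[2.1,-0.6,0.4],[-2.2,-3.8,2.9],9.5],
    [[2.1,-0.7,0.2],[-2.2,-3.8,2.9],9.5]
  ]
}}

```text
t: 17.38
eef_pos: [413.8, -21.7, 475.2]
tcp_rot: [-1.215, 0.013, -1.773]
ft_force: [-0.1, 0.7, -1.5]
opening: 0.999
```

```bash
python3 - <<'E'
from h import *
np.set_printoptions(precision=1,suppress=True)
tool()
m=meas(["handle_grip","lamp_pivot","hood"],4)
for t,v in m.items(): print(t,np.median(v,0));print(np.array(v))
a=np.linspace(0,2*np.pi,120)
rim=np.c_[0*a+80,64*np.cos(a),64*np.sin(a)]
pl=np.array([[x,y,z] for z in(-6.5,6.5) for x,y in((-128,-25),(-128,25),(-63,25),(-63,-25))])
out=[]
for k,x0,y0 in(("side",190,130),("top",215,140)):
    c=read_camera(k);np.savez(k+"7.npz",**c)
    f=4;im=cv2.resize(c["img"][y0:y0+125,x0:x0+100],None,fx=f,fy=f,interpolation=cv2.INTER_CUBIC)[...,::-1].copy()
    for t,col in((.70,(0,0,255)),(.78,(0,160,0)),(.86,(255,0,0))):
        for p in(rim,pl[:4],pl[4:]):
            q=(proj(spin(PIV,-1.315,t,p),c)-[x0,y0]+.5)*f-.5
            cv2.polylines(im,[np.round(q).astype(int)],True,col,1)
    out.append(im)
cv2.imwrite("pics/o7.png",np.hstack(out))
E
```

```text
t 17.375 open mm 94.86401812940959 F [-0.1  0.7 -1.5] mom [-0.   0.1 -0. ] joints [-0.2 -0.2  1.7  0.   1.2 -0. ]
tool az -0.16763843384696708 tilt 1.21469203110286 | grip pt az 0.4779466214454158 tilt 0.9855200866681685 dist 315.2529220190259
handle_grip [543.2 125.9 303.4]
[[543.1 123.3 299.9]
 [543.3 127.6 305.2]
 [544.2 124.7 302.5]
 [543.1 127.  304.7]
 [542.1 123.1 299.1]
 [542.4 127.2 304.3]
 [543.8 123.8 299.6]
 [544.3 127.2 305.6]]
lamp_pivot [561.7  59.3 228.3]
[[563.1  60.5 227.7]
 [561.9  58.6 229. ]
 [562.4  60.3 226.5]
 [563.2  58.2 228.9]
 [561.4  57.2 226.7]
 [560.4  60.8 231.9]
 [561.2  60.1 227.6]
 [560.6  58.5 231.3]]
hood [565.2  59.4 228. ]
[[ 560.9   63.8  230.5]
 [ 566.9   56.2  229.2]
 [ 561.2   61.8  227.9]
 [ 566.    56.9  227.1]
 [ 562.5   63.1  228.2]
 [ 621.6 -435.4   -0.5]
 [ 564.4   63.1  227.3]
 [ 567.1   56.   229.3]]
```

View pics/o7.png

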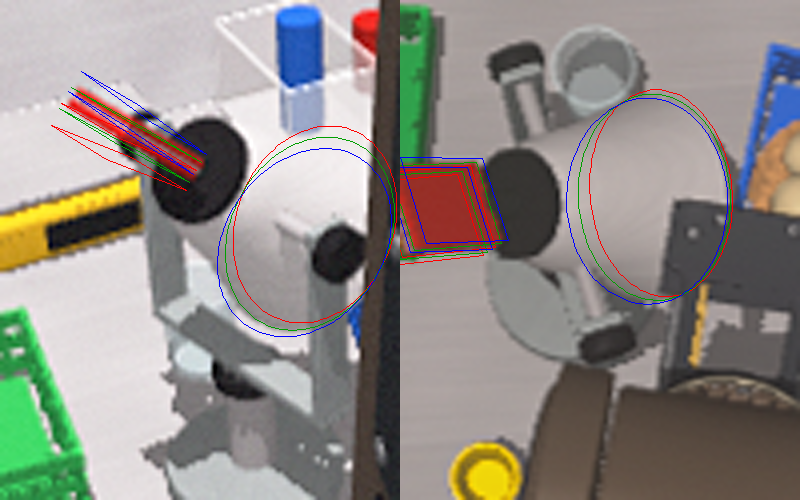

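The green outline (tilt 0.78, azimuth -1.315) sits on the red handle in both views. I'll fit az and tilt to the red pixels, and fit the nest and basket for the target.

```bash
python3 - <<'E'
from h import *
from scipy.optimize import minimize
pl=np.array([[x,y,z] for z in(-6.5,6.5) for x,y in((-128,-25),(-128,25),(-63,25),(-63,-25))])
D={}
for k,(x0,y0,w,h) in(("side",(195,140,55,45)),("top",(200,165,50,50))):
    c=dict(np.load(k+"7.npz"));c["vfov"]=float(c["vfov"]);c["cx"]=float(c["cx"]);c["cy"]=float(c["cy"])
    im=c["img"][y0:y0+h,x0:x0+w].astype(int);m=(im[...,0]>90)&(im[...,1]<70)&(im[...,2]<70)
    D[k]=(c,x0,y0,m);print(k,m.sum())
F=8
def err(v,ks=("side","top")):
    e=0
    for k in ks:
        c,x0,y0,m=D[k];q=(proj(spin(PIV+np.r_[v[2:4],0],v[0],v[1],pl),c)-[x0,y0]+.5)*F-.5
        M=np.zeros((m.shape[0]*F,m.shape[1]*F),np.float32);cv2.fillConvexPoly(M,cv2.convexHull(np.round(q).astype(np.int32)),1)
        M=cv2.resize(M,m.shape[::-1],interpolation=cv2.INTER_AREA);e+=np.abs(M-m).sum()
    return e+((v[2]/2)**2+(v[3]/2)**2)*2
for ks in(("side","top"),("side",),("top",)):
    best=min((minimize(err,[a,t,0,0],args=(ks,),method="Nelder-Mead",options=dict(initial_simplex=[[a,t,0,0],[a+.05,t,0,0],[a,t+.05,0,0],[a,t,2,0],[a,t,0,2]])) for a in(-1.35,-1.29) for t in(.75,.81)),key=lambda r:r.fun)
    print(ks,best.x.round(3),round(best.fun,1))
m=meas(["egg_middle","blue_basket"],3,("side","top"))
for t,v in m.items(): print(t,np.round(v,1).tolist())
print(readout.state()["t"])
E
```

```text
side 136
top 481
('side', 'top') [-1.311  0.795 -0.051 -1.539] 226.2
('side',) [-1.279  0.791  0.349 -0.956] 110.0
('top',) [-1.267  0.892 -0.423  1.873] 78.8
egg_middle [[610.4, -128.5, 43.2], [607.8, -131.0, 39.5], [609.7, -128.8, 39.6]]
blue_basket [[611.0, -126.8, -3.1], [612.3, -127.5, 0.9], [614.1, -128.3, -2.0]]
19.975
```

```bash
python3 - <<'E'
from h import *
from scipy.optimize import minimize
pl=np.array([[x,y,z] for z in(-6.5,6.5) for x,y in((-128,-25),(-128,25),(-63,25),(-63,-25))])
D={}
for k,(x0,y0,w,h) in(("side",(195,140,60,50)),("top",(200,165,50,50))):
    c=dict(np.load(k+"7.npz"));c["vfov"]=float(c["vfov"]);c["cx"]=float(c["cx"]);c["cy"]=float(c["cy"])
    im=c["img"][y0:y0+h,x0:x0+w].astype(int);m=(im[...,0]>60)&(im[...,0]>1.5*im[...,1])&(im[...,0]>1.5*im[...,2])
    m=cv2.morphologyEx(m.astype(np.uint8),cv2.MORPH_CLOSE,np.ones((3,3)))
    n,l,s,_=cv2.connectedComponentsWithStats(m);m=(l==1+s[1:,4].argmax())
    D[k]=(c,x0,y0,m);print(k,m.sum(),s[1:].tolist())
F=8
def err(v,ks=("side","top")):
    e=0
    for k in ks:
        c,x0,y0,m=D[k];q=(proj(spin(PIV+np.r_[v[2:4],0],v[0],v[1],pl),c)-[x0,y0]+.5)*F-.5
        M=np.zeros((m.shape[0]*F,m.shape[1]*F),np.float32);cv2.fillConvexPoly(M,cv2.convexHull(np.round(q).astype(np.int32)),1)
        M=cv2.resize(M,m.shape[::-1],interpolation=cv2.INTER_AREA);e+=np.abs(M-m).sum()
    return e+((v[2]/2)**2+(v[3]/2)**2)*2
for ks in(("side","top"),("side",),("top",)):
    best=min((minimize(err,[a,t,0,0],args=(ks,),method="Nelder-Mead",options=dict(initial_simplex=[[a,t,0,0],[a+.05,t,0,0],[a,t+.05,0,0],[a,t,2,0],[a,t,0,2]])) for a in(-1.35,-1.29) for t in(.75,.81)),key=lambda r:r.fun)
    print(ks,best.x.round(3),round(best.fun,1))
P=PIV
for e in((609,-128.5),(611,-128),(612.6,-127.7)):
    d=np.array([*e,40])-P;print(e,np.arctan2(d[1],d[0]),np.arctan2(-d[2],np.hypot(*d[:2])))
o=[]
for k in D:
    c,x0,y0,m=D[k];im=cv2.resize(c["img"][y0:y0+50,x0:x0+m.shape[1]],None,fx=8,fy=8,interpolation=cv2.INTER_NEAREST)[...,::-1].copy()
    cs,_=cv2.findContours(cv2.resize(m.astype(np.uint8),None,fx=8,fy=8,interpolation=cv2.INTER_NEAREST),0,2);cv2.drawContours(im,cs,-1,(255,255,0),1)
    for t,col in((.777,(0,255,0)),(.82,(255,0,0))):
        q=(proj(spin(PIV,-1.312,t,pl),c)-[x0,y0]+.5)*8-.5;cv2.polylines(im,[cv2.convexHull(np.round(q).astype(np.int32))],True,col,1)
    o.append(im[:400,:400])
cv2.imwrite("pics/o8.png",np.hstack(o))
E
```

```text
side 232 [[12, 12, 34, 23, 232]]
top 554 [[10, 15, 31, 24, 554]]
('side', 'top') [-1.299  0.795  1.249 -1.262] 78.7
('side',) [-1.277  0.803 -0.228 -0.02 ] 30.5
('top',) [-1.301  0.822  0.614  0.426] 40.7
(609, -128.5) -1.3258176636680326 0.7755337025954692
(611, -128) -1.315179767092491 0.7755054163725966
(612.6, -127.7) -1.3068056939608672 0.775193151749966
```

View pics/o8.png

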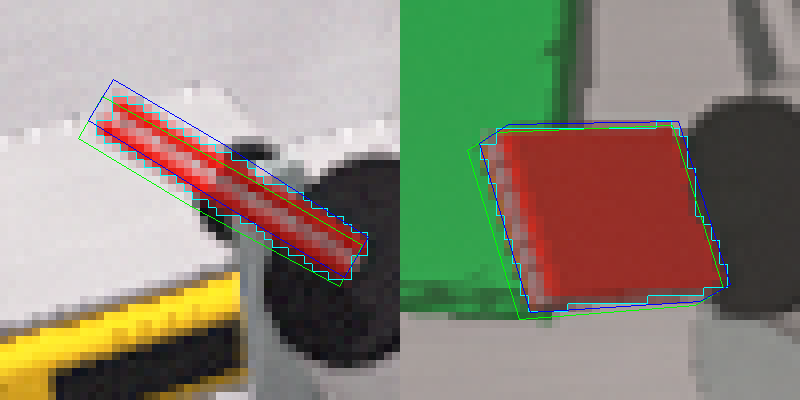

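```bash
python3 - <<'E'
from h import *
np.set_printoptions(precision=1,suppress=True)
for k in("side","top"):
    c=dict(np.load(k+"7.npz"));c["vfov"]=float(c["vfov"]);c["cx"]=float(c["cx"]);c["cy"]=float(c["cy"])
    for P in(PIV,PIV+[1.2,-1.3,0],PIV+[0,-2,0]):
        print(k,P,proj(spin(P,-1.312,.78,[[0,90,0],[0,-90,0],[0,0,0]]),c).tolist())
    g=c["img"]; hsv=cv2.cvtColor(g,cv2.COLOR_RGB2HSV)
    m=(g.max(2)<55).astype(np.uint8)
    n,l,s,ce=cv2.connectedComponentsWithStats(m)
    print([(ce[i].round(1).tolist(),int(s[i,4])) for i in range(1,n) if 40<s[i,4]<1500 and 200<ce[i][0]<300 and 130<ce[i][1]<240])
E
```

```text
side [562.   59.5 230. ] [[224.7113917185854, 163.64740378733867], [273.54618699173415, 192.81071944071414], [247.81686110822216, 177.44524689701942]]
side [563.2  58.2 230. ] [[225.00532474628133, 163.30043871824176], [273.8046461221223, 192.38335160366915], [248.09576659101313, 177.06127403083215]]
side [562.   57.5 230. ] [[225.44863596819613, 163.44131153734943], [274.3292067137822, 192.5586869469134], [248.57676789840423, 177.2179994655823]]
[([240.3, 172.9], 377), ([212.9, 186.0], 129), ([274.1, 193.3], 140), ([247.7, 225.8], 53)]
top [562.   59.5 230. ] [[243.39976835467976, 155.57118326692233], [266.16584719447303, 225.8600458117693], [254.61639342547858, 190.19652389996804]]
top [563.2  58.2 230. ] [[243.92046466618476, 155.0662164402812], [266.6970531160772, 225.32381726140252], [255.1422725697912, 189.6763847633951]]
top [562.   57.5 230. ] [[244.23219427504745, 155.52869638305526], [267.02263355571114, 225.81431872725383], [255.46073020291036, 190.1524196438377]]
[([244.7, 189.7], 231), ([266.8, 225.7], 66)]
```

The fits put the tilt at about 0.80 against a goal of 0.78, with the azimuth on target at about -1.31. That is roughly 1.3° too steep. There is plenty of time, so I'll regrasp and correct it.

```bash
sed -i 's/^PIV=.*/PIV=np.array([562,58.,230.])/' h.py; python3 - <<'E'
from h import *
P,M=cur();p,m=pose(-1.312,.79,240);print(p)
rows(line(p,m,10))
E
```

```text
[522.15610978 208.50588794 387.13014386]
  shift cm [-2.46, 1.05, 0.24]  deg [2.2, 5.3, -3.5]   -> [425.   2. 466.]
  shift cm [-2.53, 0.9, -0.04]  deg [2.2, 5.3, -3.5]   -> [436.  25. 457.]
  shift cm [-2.56, 0.74, -0.31]  deg [2.2, 5.3, -3.5]   -> [447.  48. 448.]
  shift cm [-2.56, 0.57, -0.57]  deg [2.2, 5.3, -3.5]   -> [458.  71. 440.]
  shift cm [-2.52, 0.39, -0.83]  deg [2.2, 5.3, -3.5]   -> [468.  94. 431.]
  shift cm [-2.45, 0.2, -1.07]  deg [2.2, 5.3, -3.5]   -> [479. 117. 422.]
  shift cm [-2.35, 0.0, -1.3]  deg [2.2, 5.3, -3.5]   -> [490. 140. 413.]
  shift cm [-2.21, -0.19, -1.51]  deg [2.2, 5.3, -3.5]   -> [501. 163. 405.]
  shift cm [-2.04, -0.38, -1.7]  deg [2.2, 5.3, -3.5]   -> [511. 186. 396.]
  shift cm [-1.85, -0.57, -1.86]  deg [2.2, 5.3, -3.5]   -> [522. 209. 387.]
```

{"op": "apply_moves", "data": {
  "increments": [
    [[-2.5,1.0,0.2],[2.2,5.3,-3.5],9.5],
    [[-2.5,0.9,0],[2.2,5.3,-3.5],9.5],
    [[-2.6,0.7,-0.3],[2.2,5.3,-3.5],9.5],
    [[-2.6,0.6,-0.6],[2.2,5.3,-3.5],9.5],
    [[-2.5,0.4,-0.8],[2.2,5.3,-3.5],9.5]
  ]
}}

```text
t: 20.6
eef_pos: [470.8, 94.8, 432.1]
tcp_rot: [-0.992, -0.052, -2.347]
ft_force: [-0.6, -0.3, -0.0]
opening: 0.999
```

{"op": "apply_moves", "data": {
  "increments": [
    [[-2.4,0.2,-1.1],[2.2,5.3,-3.5],9.5],
    [[-2.3,0,-1.3],[2.2,5.3,-3.5],9.5],
    [[-2.2,-0.2,-1.5],[2.2,5.3,-3.5],9.5],
    [[-2.0,-0.4,-1.7],[2.2,5.3,-3.5],9.5],
    [[-1.8,-0.6,-1.8],[2.2,5.3,-3.5],9.5]
  ]
}}

```text
t: 21.22
eef_pos: [527.2, 212.7, 387.3]
tcp_rot: [-0.774, 0.011, -2.912]
ft_force: [-0.1, -0.9, 0.8]
opening: 1.0
```

```bash
python3 - <<'E'
from h import *
tool();p,m=pose(-1.312,.80,220);rows([(p,m),pose(-1.312,.80,100)])
E
```

```text
t 21.225 open mm 94.96381372457937 F [-0.1 -0.9  0.8] mom [ 0.34  0.11 -0.03] joints [ 0.59  0.42  1.43 -0.74  1.61  2.03]
tool az -1.3306334145302117 tilt 0.7737188887273555 | grip pt az -1.3480528174107305 tilt 0.7807978233419013 dist 242.16371986738451
  shift cm [0.56, 2.22, 0.37]  deg [-1.5, -1.7, 0.7]   -> [526. 194. 374.]
  shift cm [-0.0, 12.0, 0.0]  deg [0.0, 0.0, 0.0]   -> [548. 113. 288.]
```

{"op": "apply_moves", "data": {
  "increments": [
    [[0.6,2.2,0.4],[-1.5,-1.3,0.7],9.5],
    [[0,3.0,0],[0,0,0],9.5],
    [[0,3.0,0],[0,0,0],9.5],
    [[0,3.0,0],[0,0,0],9.5],
    [[0,2.5,0],[0,0,0],9.5]
  ]
}}

```text
t: 21.85
eef_pos: [548.4, 117.0, 285.7]
tcp_rot: [-0.8, 0.0, -2.884]
ft_force: [1.4, -0.6, -0.9]
opening: 0.998
```

```bash
python3 - <<'E'
from h import *
tool();rows([pose(-1.312,.80,100)])
E
```

```text
t 21.85 open mm 94.78126342023207 F [ 1.4 -0.6 -0.9] mom [ 0.4   0.09 -0.01] joints [ 0.43  0.44  1.67 -0.79  1.3   2.07]
tool az -1.3131684362432239 tilt 0.8002274718041499 | grip pt az -1.3382039216198203 tilt 0.7543255776105956 dist 101.10307553789688
  shift cm [0.19, 0.1, 0.46]  deg [0.0, -0.1, 0.0]   -> [548. 113. 288.]
```

{"op": "apply_moves", "data": {
  "increments": [
    [[0.2,0.1,0.45],[0,0,0],6.0],
    [[0,0,0],[0,0,0],3.0],
    [[0,0,0],[0,0,0],0.5],
    [[0,0,0],[0,0,0],0.5],
    [[0,0,0],[0,0,0],0.5]
  ]
}}

```text
t: 22.48
eef_pos: [547.6, 113.6, 289.5]
tcp_rot: [-0.801, 0.001, -2.884]
ft_force: [-0.6, -0.4, 0.1]
opening: 0.531
```

{"op": "apply_moves", "data": {
  "increments": [
    [[0,0,0],[0,0,0],0.5],
    [[0,0,0],[0,0,0],0.5],
    [[0,0,0],[0,0,0],0.5],
    [[0,0,0],[0,0,0],0.5],
    [[0,0,0],[0,0,0],0.5]
  ]
}}

```text
t: 23.1
eef_pos: [547.6, 113.9, 289.7]
tcp_rot: [-0.8, 0.001, -2.884]
ft_force: [0.3, 0.5, 0.3]
opening: 0.135
```

```bash
python3 - <<'E'
from h import *
tool();sweep(4,-1.313,.63)
E
```

```text
t 23.1 open mm 12.822042958895485 F [0.3 0.5 0.3] mom [0.42 0.18 0.07] joints [ 0.42  0.43  1.67 -0.79  1.3   2.06]
tool az -1.3112980967153844 tilt 0.8003472391576785 | grip pt az -1.3168270145939807 tilt 0.8019986374257826 dist 101.81655397551725
  shift cm [0.04, 0.19, -0.36]  deg [2.4, -0.1, -0.0]   -> [547. 115. 286.]
  shift cm [-0.0, 0.01, -0.35]  deg [2.4, 0.0, -0.0]   -> [546. 117. 283.]
  shift cm [-0.0, 0.01, -0.35]  deg [2.4, 0.0, -0.0]   -> [546. 119. 281.]
  shift cm [-0.0, 0.01, -0.35]  deg [2.4, 0.0, -0.0]   -> [545. 121. 278.]
```

The fingers closed at tilt 0.80 with almost no force, which supports a lamp tilt of about 0.80. Now the correction.

{"op": "apply_moves", "data": {
  "increments": [
    [[0,0,-0.35],[2.4,0,0],0.5],
    [[0,0,-0.35],[2.4,0,0],0.5],
    [[0,0,-0.35],[2.4,0,0],0.5],
    [[0,0,-0.3],[2.0,0,0],0.5],
    [[0,0,0],[0,0,0],0.5]
  ]
}}

```text
t: 23.72
eef_pos: [545.1, 123.1, 278.8]
tcp_rot: [-0.626, 0.001, -2.883]
ft_force: [0.9, -4.5, 1.5]
opening: 0.136
```

```bash
python3 - <<'E'
from h import *
tool();P,M=cur();print("Fz tool",M.T@readout.state()["ft_force"]);sweep(1,-1.313,.63)
E
```

```text
t 23.725 open mm 12.914791850569367 F [ 0.9 -4.5  1.5] mom [-0.03  0.06  0.06] joints [ 0.49  0.5   1.69 -0.93  1.38  2.2 ]
tool az -1.311951877064052 tilt 0.6259144149024133 | grip pt az -1.316393483836209 tilt 0.6272825877836377 dist 101.84711854719319
Fz tool [0.30087114 2.84190426 3.84932063]
  shift cm [0.03, 0.18, 0.02]  deg [-0.2, -0.0, -0.0]   -> [545. 121. 278.]
```

{"op": "apply_moves", "data": {
  "increments": [
    [[0,0,0],[0,0,0],3.0],
    [[0,0,0],[0,0,0],9.5],
    [[0,0,0],[0,0,0],9.5],
    [[0,0,0],[0,0,0],9.5],
    [[0,-0.5,0],[0,0,0],9.5]
  ]
}}

```text
t: 24.35
eef_pos: [544.1, 126.9, 282.1]
tcp_rot: [-0.628, 0.002, -2.884]
ft_force: [0.3, 0.1, -0.4]
opening: 0.604
```

{"op": "apply_moves", "data": {
  "increments": [
    [[0,-3,0],[0,0,0],9.5],
    [[0,-4,0],[0,0,0],9.5],
    [[0,-4,0],[0,0,0],9.5],
    [[0,-4,0],[0,0,0],9.5],
    [[1.2,0.9,1.6],[-2.2,-3.8,2.9],9.5]
  ]
}}

```text
t: 24.98
eef_pos: [504.4, 231.1, 379.7]
tcp_rot: [-0.67, -0.023, -2.801]
ft_force: [0.6, -0.8, -0.1]
opening: 0.998
```

{"op": "apply_moves", "data": {
  "increments": [
    [[1.4,0.8,1.6],[-2.2,-3.8,2.9],9.5],
    [[1.5,0.6,1.5],[-2.2,-3.8,2.9],9.5],
    [[1.6,0.5,1.4],[-2.2,-3.8,2.9],9.5],
    [[1.8,0.4,1.3],[-2.2,-3.8,2.9],9.5],
    [[1.9,0.2,1.2],[-2.2,-3.8,2.9],9.5]
  ]
}}

```text
t: 25.6
eef_pos: [464.5, 133.9, 420.4]
tcp_rot: [-0.895, -0.081, -2.368]
ft_force: [0.2, -0.2, -0.1]
opening: 0.998
```

{"op": "apply_moves", "data": {
  "increments": [
    [[2.0,0,1.1],[-2.2,-3.8,2.9],9.5],
    [[2.0,-0.1,0.9],[-2.2,-3.8,2.9],9.5],
    [[2.1,-0.2,0.8],[-2.2,-3.8,2.9],9.5],
    [[2.1,-0.4,0.7],[-2.2,-3.8,2.9],9.5],
    [[2.1,-0.5,0.5],[-2.2,-3.8,2.9],9.5]
  ]
}}

```text
t: 26.22
eef_pos: [424.7, 35.6, 464.2]
tcp_rot: [-1.118, -0.037, -1.932]
ft_force: [-0.3, 0.3, 0.3]
opening: 0.998
```

{"op": "apply_moves", "data": {
  "increments": [
    [[2.1,-0.6,0.4],[-2.2,-3.8,2.9],9.5],
    [[2.1,-0.7,0.2],[-2.2,-3.8,2.9],9.5],
    [[2.0,-0.5,0],[0,0,0],9.5],
    [[2.0,-0.5,0],[0,0,0],9.5],
    [[0,0,0],[0,0,0],9.5]
  ]
}}

```text
t: 26.85
eef_pos: [398.4, -44.4, 492.6]
tcp_rot: [-1.193, 0.006, -1.762]
ft_force: [-0.1, 0.1, 0.6]
opening: 0.995
```

```bash
cat > fit.py <<'E'
from h import *
from scipy.optimize import minimize
np.set_printoptions(precision=1,suppress=True)
tool()
v=np.array(meas(["handle_grip"],3)["handle_grip"]);g=PIV-np.median(v,0);print(v.mean(0),"nets az",np.arctan2(g[1],g[0]),"tilt",np.arctan2(-g[2],np.hypot(*g[:2])))
pl=np.array([[x,y,z] for z in(-6.5,6.5) for x,y in((-128,-25),(-128,25),(-63,25),(-63,-25))])
D={}
for k,(x0,y0,w,h) in(("side",(195,140,60,50)),("top",(200,165,50,50))):
    c=read_camera(k);save(c,k+"_end.png")
    im=c["img"][y0:y0+h,x0:x0+w].astype(int);m=(im[...,0]>60)&(im[...,0]>1.5*im[...,1])&(im[...,0]>1.5*im[...,2])
    m=cv2.morphologyEx(m.astype(np.uint8),cv2.MORPH_CLOSE,np.ones((3,3)))
    n,l,s,_=cv2.connectedComponentsWithStats(m);m=(l==1+s[1:,4].argmax());D[k]=(c,x0,y0,m);print(k,m.sum())
F=8
def err(v,ks=("side","top")):
    e=0
    for k in ks:
        c,x0,y0,m=D[k];q=(proj(spin(PIV+np.r_[v[2:4],0],v[0],v[1],pl),c)-[x0,y0]+.5)*F-.5
        M=np.zeros((m.shape[0]*F,m.shape[1]*F),np.float32);cv2.fillConvexPoly(M,cv2.convexHull(np.round(q).astype(np.int32)),1)
        M=cv2.resize(M,m.shape[::-1],interpolation=cv2.INTER_AREA);e+=np.abs(M-m).sum()
    return e+((v[2]/2)**2+(v[3]/2)**2)*2
for ks in(("side","top"),("side",),("top",)):
    best=min((minimize(err,[a,t,0,0],args=(ks,),method="Nelder-Mead",options=dict(initial_simplex=[[a,t,0,0],[a+.05,t,0,0],[a,t+.05,0,0],[a,t,2,0],[a,t,0,2]])) for a in(-1.35,-1.29) for t in(.75,.81)),key=lambda r:r.fun)
    print(ks,best.x.round(3),round(best.fun,1))
for t,v in meas(["food_cup","glass_jar"],1).items(): print(t,np.round(v,1).tolist())
E
python3 fit.py
```

```text
t 26.85 open mm 94.5353645612514 F [-0.1  0.1  0.6] mom [-0.   0.1  0. ] joints [-0.3 -0.2  1.7  0.1  1.2 -0.1]
tool az -0.17623527965189534 tilt 1.1933030806324019 | grip pt az 0.5359429407112235 tilt 0.9550169218725277 dist 343.1442358143733
[543.7 126.  299.9] nets az -1.3054221270408846 tilt 0.7765507666527046
side 245
top 558
('side', 'top') [-1.3  0.8  0.8  0.3] 82.8
('side',) [-1.3  0.8 -0.8 -0.4] 29.8
('top',) [-1.3  0.8  0.2  1.6] 43.0
food_cup [[421.6, 117.0, -2.9], [609.5, -129.0, 40.1]]
glass_jar [[696.4, 35.0, -0.4], [700.4, 32.8, -1.3]]
```

View pics/side_end.png

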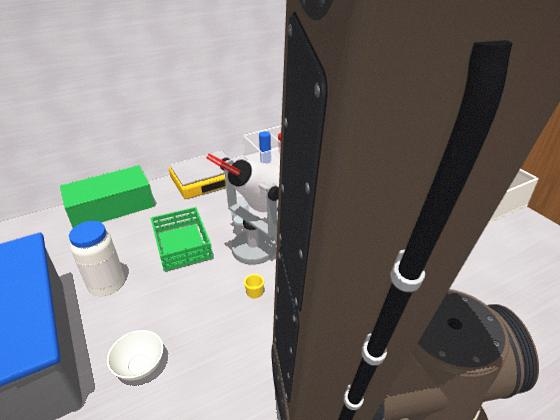

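The lamp stands free, the handle is at about (222,163), and the cup, bowl, tub and baskets are where they were. I'll rerun the fit with more digits and hand in if it agrees.

```bash
sed -i 's/best.x.round(3)/best.x.round(3).tolist()/' fit.py; cat >> fit.py <<'E'
if abs(v and 0 or 0)==0 and abs(best.x[1]-.78)<.06: print("done",env.job_done(),readout.state()["t"])
E
python3 fit.py
```

```text
t 27.85 open mm 94.92595803428982 F [-0.4  0.1  0.2] mom [-0.1  0.1 -0. ] joints [-0.3 -0.2  1.7  0.1  1.2 -0.1]
tool az -0.17474939308155776 tilt 1.1943571889920055 | grip pt az 0.5342324750146674 tilt 0.955326983836084 dist 342.42762779320543
[543.3 128.5 301.8] nets az -1.302344184296098 tilt 0.7767126791968676
side 243
top 556
('side', 'top') [-1.309, 0.769, 0.625, 0.59] 85.4
('side',) [-1.301, 0.758, -0.165, -1.017] 31.2
('top',) [-1.308, 0.797, 0.092, 2.074] 46.4
food_cup [[419.7, 114.8, -1.3], [425.0, 125.4, -0.3]]
glass_jar [[561.6, 56.7, 228.3], [700.9, 36.0, -1.8]]
the job is handed in; nothing more can be done
the job is handed in; nothing more can be done
```

I pinched the red handle, tilted and swivelled the lamp onto the eggs, let go and measured. It was about 0.02 rad too steep, so I gripped the handle again, corrected the tilt, let go, backed the arm clear and handed in at about 28 s.

**Final aim** (goal: azimuth about -1.313, tilt about 0.78):

| Check | Azimuth (rad) | Tilt (rad) |
|---|---|---|
| Networks (handle position) | -1.302 to -1.305 | 0.777 |
| Handle-outline fit, both cameras | -1.309 | 0.769 |
| Outline fit, side camera only | -1.301 | 0.758 |
| Outline fit, top camera only | -1.308 | 0.797 |

- **Tilt agreement:** the two single-camera fits disagree by about 0.04 rad and lie on either side of the goal. I take the aim to be within about 0.02 rad.
- **Forces and the hood:** the force readings I took stayed below about 10 N. The hood was never approached closer than the handle grip.
- **Bystanders:** in the last side view the cup, bowl, tub and green basket stand where they were. The arm hid the brush, the box and the blue basket in that view, and I did not view the final top picture. For the cup and the jar, one network reading each was a false or low-grade hit. The other readings matched their starting positions to within about 7 mm.

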